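# Unclip the red cover of a fittings dispenser

### The job

Open the fittings dispenser with the red cover, not the blue one: squeeze the two white side tabs of the red cover together so that it unclips, lift it off and lay it flat, right way up, on the floor of the black tray. Lower it into the tray before letting go; do not drop it.

Things in the scene. Friction and masses are not known exactly. Their poses are not given: they have to be found in the camera images.
- cover: Red clip-on cover, block 130 (x) x 40 (y) x 26 mm, 0.1 kg, on a grey-green dispenser (its twin has a blue cover). White push tabs mid-way on its long sides, 26 mm long, 20 mm high, centres at x 0, y +-29, z 33 mm. Origin: centre, at the bottom of its two 20 mm feet (hidden while clipped on), 30 mm above the table at first; block spans z 20 to 46 mm. It stands on its feet when set down. z up.
- tab_left (a joint): Travel in m of the white tab on the cover's +y side: 0 = out (sprung), 0.006 = fully in, towards the cover's middle; 2 N to start, 4 N fully in. Tab faces are 58 mm apart when out, 46 mm when both are in. Its hook leaves the case's rim at about 0.0035; pulled up without both tabs in, the cover lifts the whole dispenser.
- tab_right (a joint): The same for the tab on the -y side. The dispenser below the cover is a case 130 x 40 mm, its rim 50 mm above the table (cover block rests on the rim), on a loose weighted foot plate 150 x 140 x 10 mm; about 0.9 kg, it slides a little on the table if squeezed off centre.
- tray: Flat black open tray, fixed to the table, 210 mm (x) by 170 mm (y) outside, rim 14 mm above the table, walls and floor 4 mm thick. Origin: centre of its underside, on the table; inner floor at z = 4 mm.
Mind the look-alikes: they are no part of the job. Several things have the shape of the cover; the one meant has the colours described above.

How it is judged:
On the way, in this order (a step that is already met when the one before it is completed fails the run):
1. both tabs are squeezed in together while the cover still sits on its dispenser (value of joint each of tab_left, tab_right above 0.0025 m and height (world z) of cover between 0.024 and 0.037 m and horizontal distance between cover and tray above 0.13 m), for 0.1 s.
2. the cover, still held in the fingers, has been lowered into the tray (feet less than 25 mm above its floor) (contact force between the fingers and cover above 0.5 N and z of cover in the frame of tray below 0.029 m and x of cover in the frame of tray between -0.075 and 0.075 m and y of cover in the frame of tray between -0.06 and 0.06 m), for 0.05 s.
At the end, for the whole second after the job is handed in: The red cover lies at rest and released in the tray, standing on its feet on the tray floor (origin within 4 mm of the floor height), right way up within 10 degrees, its centre within 75 mm along and 60 mm across of the tray's centre (x of cover in the frame of tray between -0.075 and 0.075 m and y of cover in the frame of tray between -0.06 and 0.06 m and z of cover in the frame of tray between 0.001 and 0.008 m and angle between cover's own z axis and vertical below 0.17 rad and contact force between the fingers and cover below 0.1 N and linear speed of cover below 0.02 m/s); the robot touches nothing.
It also fails if it takes over 43 s, if anything falls off the work surface, if the arm or the gripper's body presses on something with over 40 N, if the wrist force passes 120 N, or if a joint passes its speed limit or range.

### The arm

A 6-joint arm with a two-finger parallel gripper is mounted at the origin on the work surface. World frame = base frame: x ahead of the robot, y to its left, z up, the work surface at z = 0. Lengths are in m, angles in rad, forces in N, time in s.
With the tool pointing down it reaches from about 0.275 to 0.75 m from the base axis. Payload 10.2 kg.
Tool frame: the origin (TCP) lies midway between the tips of the shut fingers; the grasp point (between the pads) lies 19 mm behind it (env.hold_point_z is the distance from the TCP to the grasp point, in m); x points along the fingers, z is the direction in which the jaws open and shut, and the axes are right-handed (so a half turn about x gives the same grasp; the last joint's range is limited). The gripper opens to 85 mm and grips with 20 to 120 N. Pads are 22 mm wide; open, the fingers measure 114 mm over their backs; the gripper's body (76 mm by 85 mm) begins 54 mm behind the grasp point. The pads swing forward as they close: fully open they stand 13 mm farther back than shut.
Start: joints at [-1.431, 0.313, 1.498, -0, 1.331, -0.223], TCP at [0.186, -0.491, 0.231] pointing down, gripper open.
Joint ranges: [-2.94, 2.94], [-0.97, 2.17], [0.19, 2.56], [-1.23, 4.37], [0.02, 3.11], [-2.88, 2.88]. Speed limits (rad/s): [2.39, 2.39, 3.01, 3.14, 3.14, 3.14].

### API

Orientations are given as a unit quaternion [x, y, z, w].
In Python, from bench import env, kinematics, monitor, eyes, job gives the robot as it stands. The module is installed in compiled form; this text tells all that it offers. Calls block until the motion is done:
- env.reach(position, orientation): joint-space move of the TCP to a pose.
- env.movel(position, velocity=0.15, frame=None, guard=None): straight line of the TCP; frame=None keeps the orientation; velocity is the mean speed in m/s. With guard (N) it stops when the force on the tool has changed by that much, and returns True; else False.
- env.set_joints(angles): joint-space move.
- env.release() and env.close_gripper(effort=None): open the fingers fully, or close them until they stop; effort is the grip in N (None keeps the last).
- env.hold(seconds).
- kinematics.ik(position, orientation): joint angles nearest the present ones, or None.
- monitor.sense(): the state.
- eyes.grab_frame(name): name is "scene" or "top" or "wrist"; returns a dict with "frame" (384x512x3 uint8, red, green, blue), "mtx" (3x3 intrinsics, pixels), "view" (4x4, takes a point from world to camera coordinates). Camera axes: x right, y down, z forward; pixel columns grow to the right and rows downward; lengths in m; the calibration is good to about 2 mm. The wrist camera is an equidistant fisheye: a pixel r from the principal point sees the ray r / f radians off the axis. A picture is of the moment at which its call begins. There is no depth.
A pose or a line that the arm cannot do raises env.MotionError and nothing moves.
- job.hand_in(): hands the job in, once; it reports no verdict.
The state is a dict: "clock": time; "joints": joint angles; "qvel": joint speeds; "joint_efforts": joint torques, N m; "position": TCP position; "ee_rot": TCP orientation; "contact_force": force on the tool from outside, world axes, zero at the start; "ft_torque": the same for the moment, N m; "finger_gap": opening from 0.0 (shut) to 1.0 (fully open).
Only numpy, scipy, OpenCV 4.12 (cv2) and the standard library are available. Lean on these libraries where they do the work, as an engineer would, in place of code of your own. Each camera call takes 0.05 s, during which the arm holds its last target.

## Working session

There is one attempt and no reset: what is moved stays moved. The work goes in short steps, each a Python script; the robot and the scene stay as the last script left them, time stands still between calls to the robot, and variables do not carry over. Pictures are saved under pics/ and viewed, and the job is handed in when it is done.

```bash
mkdir -p pics
python3 - <<'E'
from bench import env, kinematics, monitor, eyes, job
import cv2,pickle
d={}
for n in("scene","top"):
    f=eyes.grab_frame(n);d[n]=f
    cv2.imwrite(f"pics/{n}0.png",f["frame"][:,:,::-1])
    print(n,f["mtx"],f["view"])
pickle.dump(d,open("f0.pkl","wb"))
print(monitor.sense())
E
```

```text
scene [[485.76093497   0.         260.93407344]
 [  0.         485.76093497 192.81938313]
 [  0.           0.           1.        ]] [[ 0.61483582  0.78853813 -0.01358411 -0.17920167]
 [ 0.65432428 -0.51965133 -0.5493835  -0.30056888]
 [-0.44026884  0.32889224 -0.8354599   1.43888194]
 [ 0.          0.          0.          1.        ]]
top [[395.67950962   0.         257.55845638]
 [  0.         395.67950962 190.35111495]
 [  0.           0.           1.        ]] [[-3.04816714e-04 -9.99921265e-01 -1.25447575e-02 -8.51473440e-02]
 [-9.90299390e-01  2.04492679e-03 -1.38935007e-01  4.43403761e-01]
 [ 1.38949721e-01  1.23807160e-02 -9.90222042e-01  1.23606056e+00]
 [ 0.00000000e+00  0.00000000e+00  0.00000000e+00  1.00000000e+00]]
{'clock': 0.1, 'joints': array([-1.43137936e+00,  3.13383446e-01,  1.49833866e+00,  3.16902062e-05,
        1.33102308e+00, -2.23387243e-01]), 'qvel': array([ 0.00016717, -0.00175324, -0.00167899,  0.00048336, -0.00121267,
       -0.00166213]), 'joint_efforts': array([ 4.45351252e-03, -4.12897146e+01, -2.60145092e+01, -1.52545072e-04,
        3.01433603e-03,  4.02820977e-07]), 'position': array([ 0.18629135, -0.49059521,  0.23080619]), 'ee_rot': array([ 0.40190089,  0.58226644, -0.40128622,  0.58173089]), 'contact_force': array([ 0.11434891, -0.02118111,  0.0738052 ]), 'ft_torque': array([ 0.04515171, -0.04260277,  0.04091798]), 'finger_gap': 0.9979284481296139}
```

View pics/scene0.png

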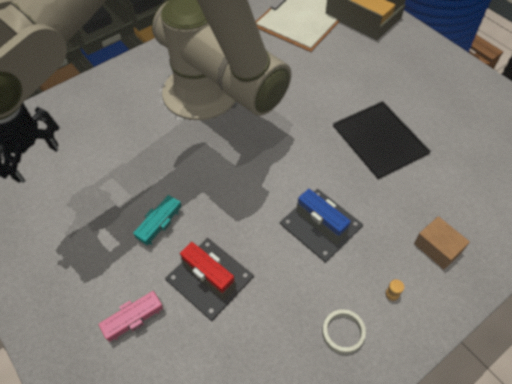

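View pics/top0.png

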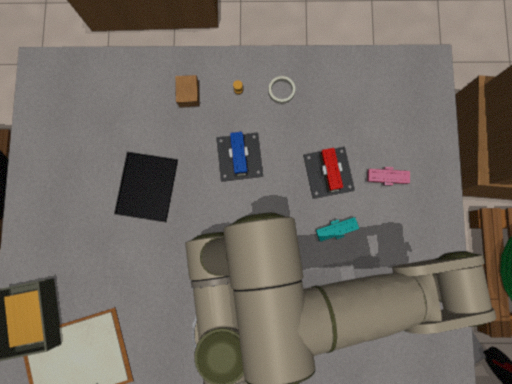

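The scene and top pictures show four cover-shaped things. In the top view they are:
- red on a dispenser at (332,170)
- blue on a dispenser at (239,153)
- loose teal at (337,228)
- loose pink at (389,177)

I choose red. The black tray is at (147,187). Next I check the choice in enlarged crops.

Run:
```python
import cv2,pickle,numpy as np
d=pickle.load(open("f0.pkl","rb"))
a=d["top"]["frame"][135:210,290:370,::-1];b=d["scene"]["frame"][230:325,155:265,::-1];c=d["top"]["frame"][140:230,105:190,::-1]
cv2.imwrite("pics/c1.png",np.hstack([cv2.resize(x,(400,400*x.shape[0]//x.shape[1]),interpolation=2)[:345] for x in(a,b)]))
cv2.imwrite("pics/c2.png",cv2.resize(c,None,fx=6,fy=6,interpolation=2))
```

```text
(no output)
```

View pics/c1.png

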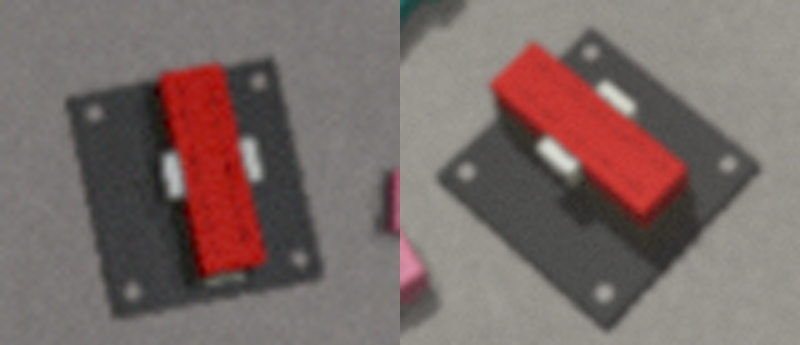

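View pics/c2.png

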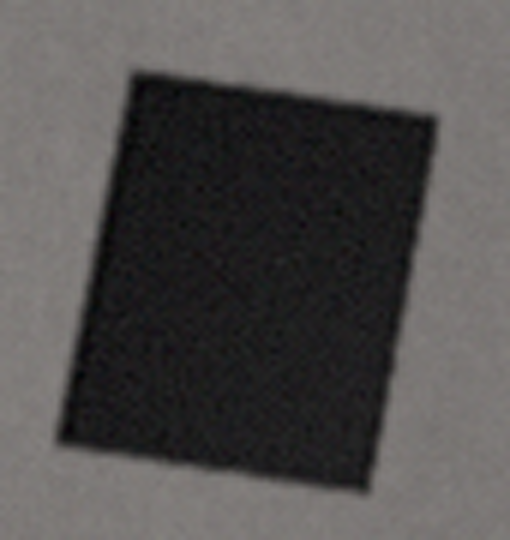

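The crop confirms a red block with white tabs on both long sides, at crop (173,176) and (251,160), on the foot plate. The tray corners are clear in the second crop. Now I turn these pixels into positions.

```bash
cat > h.py <<'E'
import numpy as np
from scipy.spatial.transform import Rotation as R
def plane(f,uv,z):
    o=[]
    Rm=f["view"][:3,:3];t=f["view"][:3,3];c=-Rm.T@t
    for u,v in uv:
        d=Rm.T@np.linalg.inv(f["mtx"])@[u,v,1]; o.append(c+d*(z-c[2])/d[2])
    return np.array(o)
def quat(yaw): # tool x down, tool z (jaw) along horizontal dir yaw
    x=np.array([0,0,-1.]);z=np.array([np.cos(yaw),np.sin(yaw),0]);y=np.cross(z,x)
    return R.from_matrix(np.c_[x,y,z]).as_quat()
E
python3 - <<'E'
import pickle,numpy as np
from h import *
d=pickle.load(open("f0.pkl","rb"));np.set_printoptions(precision=4,suppress=True)
def rep(P):
    l=((P[3]-P[0])+(P[2]-P[1]))/2;w=((P[1]-P[0])+(P[2]-P[3]))/2
    print(P.mean(0),np.linalg.norm(l),np.linalg.norm(w),np.degrees([np.arctan2(l[1],l[0]),np.arctan2(w[1],w[0])]))
rep(plane(d["top"],np.array([(160,73),(222,65),(267,262),(203,273)])/5+[290,135]-.4,.076))
rep(plane(d["top"],np.array([(173,176),(251,160),(251,160),(173,176)])/5+[290,135]-.4,.070))
s=400/110
rep(plane(d["scene"],np.array([(92,85),(133,43),(287,168),(243,212)])/s+[155,230]-.4,.076))
rep(plane(d["top"],np.array([(133,73),(438,117),(370,492),(58,443)])/6+[105,140]-.4,.014))
# plate corners z=.01
rep(plane(d["top"],np.array([(67,100),(272,58),(322,275),(115,318)])/5+[290,135]-.4,.010))
E
```

```text
[ 0.5061 -0.3177  0.076 ] 0.12764382390434054 0.03958149224831997 [-169.2008  -81.4632]
[ 0.507  -0.3182  0.07  ] 0.0 0.049794637816963125 [  0.     -78.3969]
[ 0.5068 -0.3166  0.076 ] 0.12612049725122088 0.036322252333396046 [ 11.4009 101.7146]
[0.4603 0.2774 0.014 ] 0.20687065683764266 0.17113249130613606 [171.3747 -98.7013]
[ 0.5063 -0.3168  0.01  ] 0.14725099572472708 0.1378429260669336 [-168.9133  -78.3394]
```

Run:
```python
from bench import env, kinematics, monitor, eyes, job
from h import *
import cv2
np.set_printoptions(precision=3,suppress=True)
for y in(101.2,-78.8):
    for p,dy in(((.5065,-.3173,.2),0),((.5065,-.3173,.04),0),((.4603,.2774,.2),-19.8),((.4603,.2774,.014),-19.8)):
        print(y,kinematics.ik(list(p),quat(np.radians(y+dy))))
q0=monitor.sense()["joints"]
best=min((101.2,-78.8),key=lambda y:abs(kinematics.ik([.5065,-.3173,.2],quat(np.radians(y)))[5]))
print(best)
env.reach([.5065,-.3173,.18],quat(np.radians(best)))
f=eyes.grab_frame("wrist");cv2.imwrite("pics/w1.png",f["frame"][:,:,::-1])
s=monitor.sense();print(s["clock"],s["position"],s["joints"])
import pickle;pickle.dump(f,open("w1.pkl","wb"))
```

```text
101.2 [-0.755  0.497  1.312 -0.     1.332 -2.522]
101.2 [-0.755  0.674  1.472 -0.     0.996 -2.522]
101.2 [ 0.324  0.366  1.508 -0.     1.268 -1.096]
101.2 [ 0.324  0.611  1.681 -0.     0.85  -1.096]
-78.8 [-0.755  0.497  1.312 -0.     1.332  0.62 ]
-78.8 [-0.755  0.674  1.472 -0.     0.996  0.62 ]
-78.8 [ 0.324  0.366  1.508 -0.     1.268  2.045]
-78.8 [ 0.324  0.611  1.681 -0.     0.85   2.045]
-78.8
1.525 [ 0.506 -0.318  0.18 ] [-0.757  0.513  1.341 -0.     1.288  0.619]
```

View pics/w1.png

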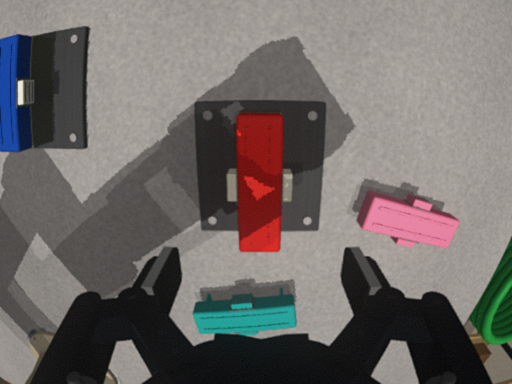

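The wrist view shows the red cover centred between the fingers (x≈260) and squared up. The tabs are at (232,185) and (288,185). I check that against the fisheye model, then descend and squeeze.

Run:
```python
from bench import env, kinematics, monitor, eyes, job
from h import *
import cv2,pickle
np.set_printoptions(precision=4,suppress=True)
f=pickle.load(open("w1.pkl","rb"));K=f["mtx"];Rm=f["view"][:3,:3];c=-Rm.T@f["view"][:3,3]
def ray(u,v,z):
    a=np.array([(u-K[0,2])/K[0,0],(v-K[1,2])/K[1,1]]);t=np.hypot(*a)
    d=Rm.T@np.r_[a/t*np.sin(t),np.cos(t)];return c+d*(z-c[2])/d[2]
tabs=np.array([ray(232,185,.073),ray(288,185,.073)]);print(tabs,tabs.mean(0))
cor=np.array([ray(*p,.076) for p in((238,114),(283,114),(280,251),(239,251))]);print(cor.mean(0))
m=(tabs.mean(0)+cor.mean(0))/2
if np.hypot(*(m[:2]-[.5065,-.3173]))<.006:
    q=quat(np.radians(-78.8))
    print(env.movel([.5065,-.3173,.040],.08,guard=6))
    s=monitor.sense();print(s["clock"],s["position"],s["contact_force"])
    f=eyes.grab_frame("wrist");cv2.imwrite("pics/w2.png",f["frame"][:,:,::-1])
```

```text
[[ 0.5053 -0.2935  0.073 ]
 [ 0.5148 -0.3421  0.073 ]] [ 0.51   -0.3178  0.073 ]
[ 0.5086 -0.3181  0.076 ]
False
3.425 [ 0.5067 -0.3174  0.0404] [-0.3007 -0.9169  0.357 ]
```

View pics/w2.png

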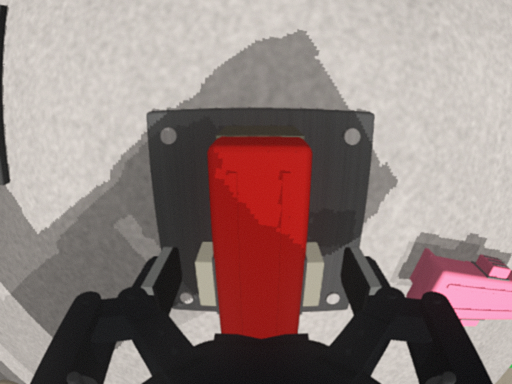

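The fingers straddle both white tabs, at (206,273) and (315,273), with clearance on each side. Now I squeeze.

Run:
```python
from bench import env, kinematics, monitor, eyes, job
from h import *
import cv2
np.set_printoptions(precision=4,suppress=True)
env.close_gripper(25)
env.hold(.3)
s=monitor.sense();print(s["clock"],s["position"],s["contact_force"],s["finger_gap"]*85)
f=eyes.grab_frame("wrist");cv2.imwrite("pics/w3.png",f["frame"][:,:,::-1])
```

```text
4.2583 [ 0.5067 -0.3174  0.041 ] [-1.9525  2.1089  9.2583] 44.063775773865096
```

View pics/w3.png

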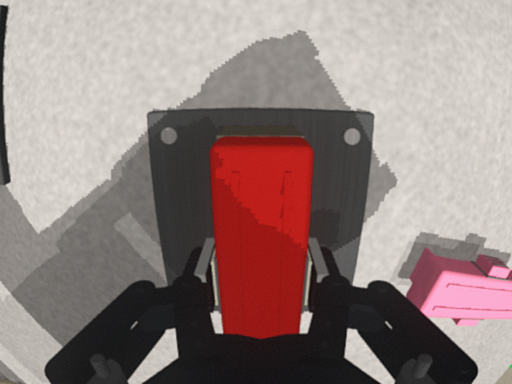

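The pads press both tabs, at (212,275) and (312,275). The gap reads about 44 mm, which means fully in. Next is a slow lift, checking that the dispenser stays behind: its 0.9 kg would show as about 9 N.

Run:
```python
from bench import env, kinematics, monitor, eyes, job
from h import *
import cv2
np.set_printoptions(precision=4,suppress=True)
p=monitor.sense()["position"]
env.movel([p[0],p[1],.05],.03); s=monitor.sense();print(s["clock"],s["contact_force"],s["finger_gap"]*85)
env.movel([p[0],p[1],.09],.06); env.hold(.2);s=monitor.sense();print(s["clock"],s["contact_force"],s["finger_gap"]*85)
for n in("wrist","scene"):
    f=eyes.grab_frame(n);cv2.imwrite(f"pics/{n}4.png",f["frame"][:,:,::-1])
```

```text
4.7917 [-0.5022 -0.6125 -1.1439] 44.07676348620882
5.8083 [-0.644  -0.7776 -0.5926] 43.79438334000136
```

View pics/wrist4.png

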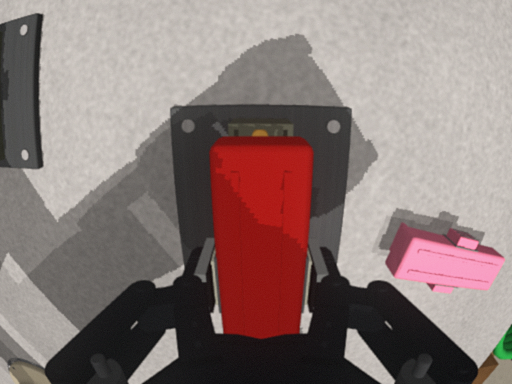

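View pics/scene4.png

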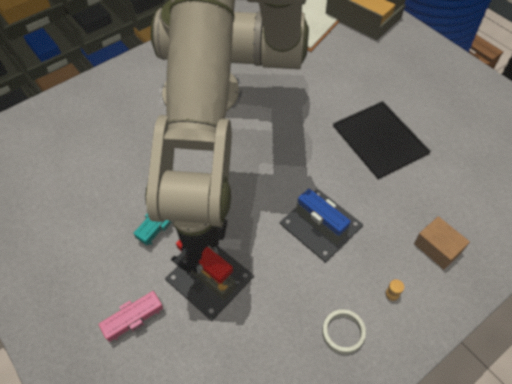

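The cover is free: the dispenser plate stayed on the table with its fittings visible at (260,133), and the lifted force is only about 1 N. Now I carry it to the tray.

Run:
```python
from bench import env, kinematics, monitor, eyes, job
from h import *
import cv2
np.set_printoptions(precision=4,suppress=True)
p=monitor.sense()["position"]
env.movel([p[0],p[1],.20],.1)
q=quat(np.radians(-78.8-19.8))
env.reach([.4603,.2774,.20],q)
s=monitor.sense();print(s["clock"],s["position"],s["contact_force"],s["finger_gap"]*85)
env.movel([.4603,.2774,.06],.1)
s=monitor.sense();print(s["clock"],s["position"],s["contact_force"],s["finger_gap"]*85)
for n in("wrist","scene"):
    f=eyes.grab_frame(n);cv2.imwrite(f"pics/{n}5.png",f["frame"][:,:,::-1])
```

```text
9.3 [0.4607 0.2769 0.1999] [-0.1633  0.3031 -0.6973] 43.909794920135965
10.85 [0.4606 0.2775 0.0605] [-0.1234  0.51   -0.8868] 44.11595331871234
```

View pics/wrist5.png

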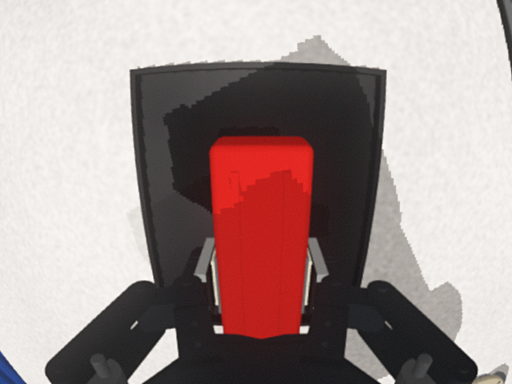

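View pics/scene5.png

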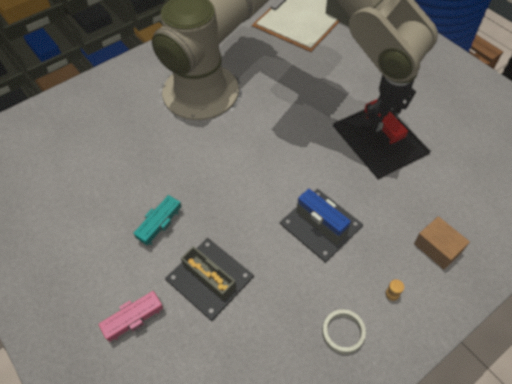

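The cover is level, aligned and over the middle of the tray. The wrist view puts the tray edges at x≈150 and 375 with the cover at 262. I lower it with a guard until it touches, then release.

Run:
```python
from bench import env, kinematics, monitor, eyes, job
from h import *
import cv2
np.set_printoptions(precision=4,suppress=True)
env.movel([.4603,.2774,.022],.05); env.hold(.2)
s=monitor.sense();print(s["clock"],s["position"],s["contact_force"],s["finger_gap"]*85)
print(env.movel([.4603,.2774,.011],.012,guard=3))
s=monitor.sense();print(s["clock"],s["position"],s["contact_force"],s["finger_gap"]*85)
f=eyes.grab_frame("wrist");cv2.imwrite("pics/wrist6.png",f["frame"][:,:,::-1])
```

```text
12.0583 [0.4605 0.2774 0.0223] [-0.0851  0.4554 -1.0176] 44.132814767454335
True
12.6833 [0.4603 0.2774 0.0151] [-0.2524 -0.9866  6.1209] 43.83174182485831
```

View pics/wrist6.png

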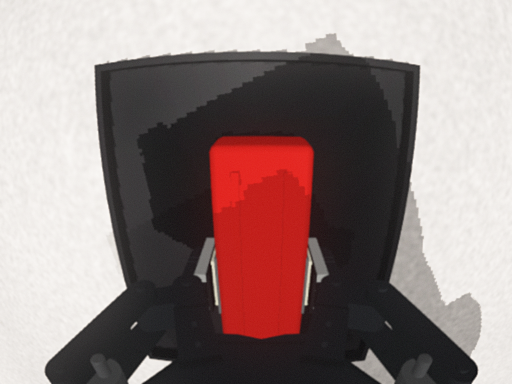

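Contact came at TCP z = 0.0151, where 0.015 was predicted, and the cover is still level in the fingers. Now I release and retreat.

Run:
```python
from bench import env, kinematics, monitor, eyes, job
from h import *
import cv2
np.set_printoptions(precision=4,suppress=True)
env.release();env.hold(.2)
s=monitor.sense();print(s["clock"],s["contact_force"],s["finger_gap"])
env.movel([.4603,.2774,.05],.04)
f=eyes.grab_frame("wrist");cv2.imwrite("pics/wrist7.png",f["frame"][:,:,::-1])
env.movel([.4603,.2774,.20],.12);env.hold(.2)
f=eyes.grab_frame("wrist");cv2.imwrite("pics/wrist8.png",f["frame"][:,:,::-1])
f=eyes.grab_frame("scene");cv2.imwrite("pics/scene8.png",cv2.resize(f["frame"][90:190,320:440,::-1],None,fx=5,fy=5))
s=monitor.sense();print(s["clock"],s["contact_force"],s["finger_gap"])
```

```text
13.4167 [-1.2117  0.9814  0.2815] 1.0007977269024118
16.2083 [ 0.3904  0.1217 -0.1389] 0.9961212320005104
```

View pics/wrist8.png

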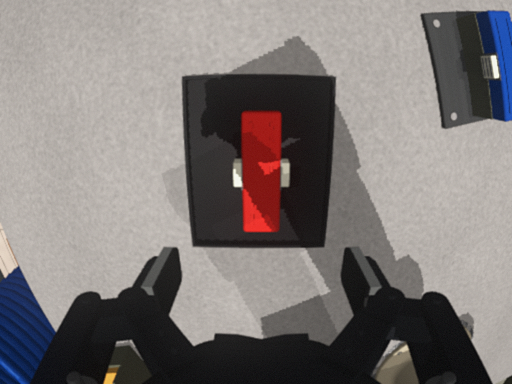

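View pics/scene8.png

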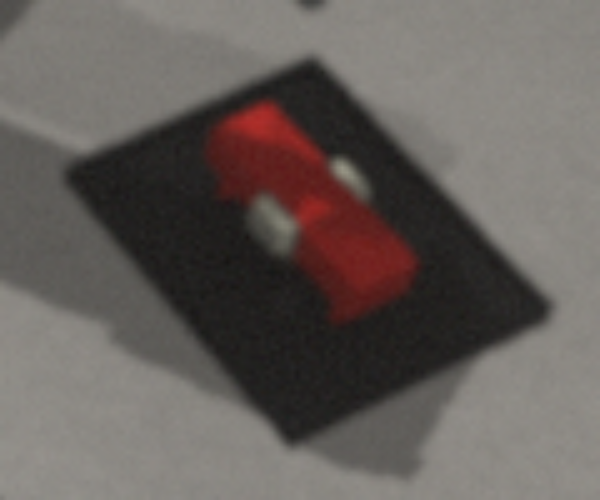

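The cover stands level in the middle of the tray, at (262,172) in the wrist view. Its tabs have sprung out and the gripper is well clear. I hand in.

```bash
python3 -c "
from bench import job
print(job.hand_in())"
```

```text
the job is handed in; nothing more can be done
None
```

The red cover is off its dispenser and stands on its feet, right way up, near the middle of the black tray. I handed the job in at about 16 s of the 43 s allowed, and no verdict was reported.

- **Squeeze and lift:** I pressed both white tabs together with 25 N and the finger gap came to about 44 mm, against 46 mm when fully in. On lifting, the force was only about 1 N, so the cover had unclipped. The dispenser stayed on the table.
- **Placing:** I lowered it under a force guard. It touched at TCP z = 0.0151 m, as predicted, and only then did I open the fingers.
- **Last checks:** The final pictures show the cover upright and centred with its tabs sprung out and the gripper clear above. The force reading was near zero.
- **Disagreements:** The wrist camera put the cover 2 to 3.5 mm further along x than the other two cameras did, which was within what the grasp could take. No check failed.

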